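# Flip the shared lid of a two-bay pantry bin by its flush rocker pull

## Robot

A 7-joint arm with a two-finger parallel gripper is mounted at the origin on the work surface. World frame = base frame: x ahead of the robot, y to its left, z up, the work surface at z = 0. Lengths are in m, angles in rad, forces in N, time in s.
With the tool pointing down it reaches from about 0.4 to 0.875 m from the base axis. Payload 19.3 kg.
Tool frame: the origin (TCP) lies where the fingers leave the gripper's body, on its centre line; the fingertips stand bot.tip_reach ahead of it and the grasp point (between the pads) lies 54 mm ahead of it (bot.tip_reach is the distance from the TCP to the fingertips, in m); z points along the fingers, y is the line along which they close (so a half turn about z gives the same grasp; the last joint's range is limited). The gripper opens to 85 mm and grips with 20 to 120 N. Pads are 22 mm wide; open, the fingers measure 114 mm over their backs; the gripper's body (76 mm by 85 mm) begins 54 mm behind the grasp point. The pads swing forward as they close: fully open they stand 13 mm farther back than shut.
Start: joints at [1.101, 0.521, -0.036, 1.599, 0.021, 1.021, -0.113], TCP at [0.243, -0.576, 0.304] pointing down, gripper open.
Joint ranges: [-2.91, 2.91], [-0.3, 2.13], [-1.5, 1.42], [0.17, 2.43], [-1.26, 4.41], [0.16, 1.93], [-2.52, 2.52]. Speed limits (rad/s): [1.89, 1.89, 2.39, 2.39, 3.01, 3.01, 3.01].

## Interface

Orientations are given as [roll, pitch, yaw] about the fixed x, y, z axes, in that order (R = Rz(yaw) Ry(pitch) Rx(roll)).
In Python, from workcell import bot gives the robot as it stands. The module is installed in compiled form; this text tells all that it offers.
- The arm moves only by the shell command python3 -m jog 'ROWS' [FORCE]. ROWS is JSON, a list that holds one entry, the list of rows, each a list of 7 numbers: the shift along the tool's x, y, z in mm, then the turn, a rotation vector about the tool's x, y, z in rad, then the opening, from 0 (shut) to 1 (fully open). In form: [[[tx, ty, tz, wx, wy, wz, fingers], ...]]. A call has 1 to 5 rows; each row shifts and turns the commanded pose from where the row before left it, along the tool's axes as they then stand; what a row does not reach is not made up. A row lasts 1/10 s, in which the tool goes at most 50 mm and 8.59 degrees, less where a joint would pass 70% of its speed; a pose out of reach is approached as far as the arm can. A call is refused whole if a number of a shift passes 50 or a number of a turn 0.15, either way. A call with a gripper value outside its range is refused whole. The fingers move at their own pace and stop on an object; FORCE is the grip in N (left out, the last holds). Time passes only in rows, so rows that do not move let the fingers close. It gives the time, the measured TCP pose, the force, the opening and the grip force at its end, in the units of the state.
- bot.observe(): the state, without advancing time (a new reading comes with each control period).
- bot.grab_frame(name): name is "side" or "top"; returns a dict with "img" (480x640x3 uint8, red, green, blue), "intrinsics" (3x3 intrinsics, pixels), "R" (3x3) and "t" (3): a world point X has camera coordinates R X + t. Camera axes: x right, y down, z forward; pixel columns grow to the right and rows downward; lengths in m; the calibration is good to about 2 mm. A picture is of the moment at which its call begins. There is no depth.
- bot.job_done(): hands the job in; it is judged then, once.
Trained networks look in a picture, given as the dict that the camera call returned (one of the last four; its "shot" number tells which), for a name from the list of things; names that differ only in an ending like _2 or _b are one class to them, and where a whole thing is asked for, a point or a joint stands for the part that bears it (a point fixed in the world has none). Each returns a list of dicts, best first, with "conf" (0 to 1); they miss things now and then, are a little off and sometimes report something else, mostly with a low value. They report only what shows in the picture. A call takes as long as a camera call.
- bot.trace(query, picture): "region" (480x640 bool, what is visible of it).
- bot.spot_point(query, picture): "xyz" ([x, y, z] in m, in world coordinates, good to about 4 mm: a listed point, or the origin of a listed thing).
The state is a dict: "clock": time; "qpos": joint angles; "qd": joint speeds; "joint_efforts": joint torques, N m; "position": TCP position; "tool_rot": TCP orientation; "force": force on the tool from outside, world axes, zero at the start; "moment": the same for the moment, N m; "grip_width": finger opening in m; "finger_force": force on a finger pad.
Only numpy, scipy, OpenCV 4.12 (cv2) and the standard library are available. Lean on these libraries where they do the work, as an engineer would, in place of code of your own. Each camera call takes 0.05 s, during which the arm holds its last target. There are 200 camera calls.

## Task

The pantry bin has two bays and one shared flip lid, which now covers the right-hand bay (as the robot sees it). Gently press down the end of the flush metal rocker pull nearest the hinge until it is fully down, without forcing it, so that its other end tips up; take the lid by that raised end, lift it past upright, let go and let its own weight swing it shut over the left-hand bay. Do not disturb the jar, tin and bottle standing around.

Things in the scene. Friction and masses are not known exactly. Their poses are not given: they have to be found in the camera images.
- bin: White bin fixed to the counter, 230 mm (its x) by 380 mm (its y) by 100 mm high, walls 5 mm, middle wall across y = 0. Origin: centre of its underside. Its y axis points from the right-hand (-y) bay, covered at the start, to the left-hand (+y) bay, open at the start; x is along the hinge. Yaw varies
- hinge (a point): Lid's hinge axis, at the middle of the bin, 95 mm above the counter; it runs along the bin's x and does not move. The wooden lid's deck is 10 mm thick (top 5 mm above the axis when shut, flush with the bin's rim), 216 mm along the hinge, from 8 to 178 mm from the axis. In it a well 60 mm wide along the hinge, from 20 to 170 mm from the axis, 37 mm deep, holds the rocker
- lid (a joint): Angle of the lid: 0 = flat over the right-hand bay, pi/2 = upright, 3.14 = flat, upside down, over the left-hand bay. About 0.45 kg (varies); it swings almost freely and falls whichever way it leans. The shut lid has no edge to grip
- rocker (a joint): Angle of the rocker pull, a flat aluminium bar 130 mm long (across the hinge), 46 mm wide, 8 mm thick, in the lid's well, pivoted at its middle, 95 mm from the lid's hinge axis. 0 = flush with the deck (starts at up to 0.06); 0.42 = its hard stop, hinge end 26 mm down, outer end as far up. Turns only this way, against friction of some 3 to 5 N at the end; stays where it is left
- press_end (a point): Point on the top of the rocker, 48 mm from its pivot towards the lid's hinge: the end to press; some 10 N is ample to bring it home, over 40 N forces it. Its axes turn with the rocker
- grip_end (a point): Point in the middle of the rocker's thickness, 55 mm from its pivot on the side away from the lid's hinge (10 mm inside its outer end): the end that tips up, about 22 mm above the rocker's pivot when fully tipped; 46 mm wide along the bin's x. Its axes turn with the rocker
- jar: Bystander: glass jar with a wooden lid, 76 mm across, 110 mm high, loose; origin at the centre of its underside
- tin: Bystander: food tin, 74 mm across, 100 mm high, loose; origin at the centre of its underside
- syrup: Bystander: amber bottle, 60 mm across, 150 mm high, loose; origin at the centre of its underside

How it is judged:
By the outcome, as a careful person would: the job done as asked, in the order asked, and still so for the second after the job is handed in, with the robot touching nothing.
It also fails if it takes over 48 s, if anything falls off the work surface, if the arm or the gripper's body presses on something with over 40 N, if the wrist force passes 120 N, or if a joint passes its speed limit or range.

## Working session

There is one attempt and no reset: what is moved stays moved. The work goes in short steps, Python scripts to look and compute and a shell command to move; the robot and the scene stay as the last step left them, time stands still between calls to the robot, and variables do not carry over. Pictures are saved under pics/ and viewed, at most 10 in all, crops included, and the job is handed in when it is done.

```bash
mkdir -p pics; cat > look.py <<'E'
from workcell import bot
import cv2,numpy as np
E
python3 - <<'E'
from look import *
print(bot.tip_reach); s=bot.observe(); print(s)
for c in ["top","side"]:
    f=bot.grab_frame(c); cv2.imwrite(f"pics/{c}0.png",f["img"][:,:,::-1])
    for q in ["bin","hinge","press_end","grip_end","jar","tin","syrup"]:
        r=bot.spot_point(q,f); print(c,q,[(np.round(d["xyz"],3).tolist(),round(d["conf"],2)) for d in r[:2]])
E
```

```text
0.0726
{'clock': 0.0, 'qpos': array([ 1.10079526,  0.52205465, -0.03633472,  1.60001005,  0.02118548,
        1.02107709, -0.11277572]), 'qd': array([-5.39745739e-05,  2.56836610e-04,  9.54827512e-04,  4.56033160e-04,
       -1.59635195e-03,  9.16785835e-04,  7.72920069e-04]), 'joint_efforts': array([ 7.18703286e-04, -9.27139950e+01,  1.98056437e+00, -3.69942927e+01,
        1.79323921e-02,  8.15765932e-03,  4.86713475e-05]), 'position': array([ 0.24315111, -0.57548656,  0.30329953]), 'tool_rot': array([-3.14042978e+00,  6.65293368e-05,  3.99814205e-01]), 'force': array([-0.38995704, -0.71624828, -0.54845921]), 'moment': array([ 0.00572996, -0.0079914 ,  0.00492927]), 'finger_force': 0.0, 'grip_width': 0.0851343552693504}
top bin [([0.547, 0.06, -0.002], 0.58)]
top hinge [([0.548, 0.059, 0.099], 0.74)]
top press_end [([0.536, 0.011, 0.098], 0.56), ([0.693, -0.119, -0.001], 0.48)]
top grip_end [([0.51, -0.089, 0.097], 0.65)]
top jar [([0.746, 0.027, -0.001], 0.72)]
top tin [([0.695, -0.118, -0.002], 0.77)]
top syrup [([0.769, 0.121, 0.004], 0.9)]
side bin [([0.549, 0.062, 0.0], 0.59), ([0.767, 0.125, 0.001], 0.31)]
side hinge [([0.55, 0.06, 0.097], 0.75)]
side press_end [([0.539, 0.02, 0.1], 0.92)]
side grip_end [([0.507, -0.089, 0.097], 0.8)]
side jar [([0.744, 0.032, -0.001], 0.75)]
side tin [([0.696, -0.115, 0.003], 0.66)]
side syrup [([0.764, 0.127, -0.001], 0.86)]
```

View pics/top0.png

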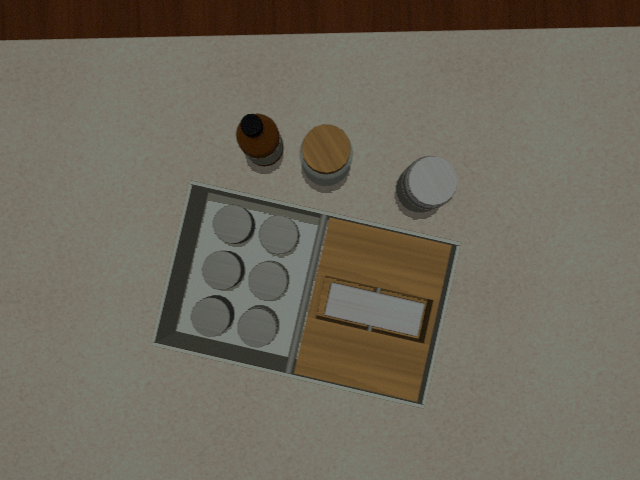

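View pics/side0.png

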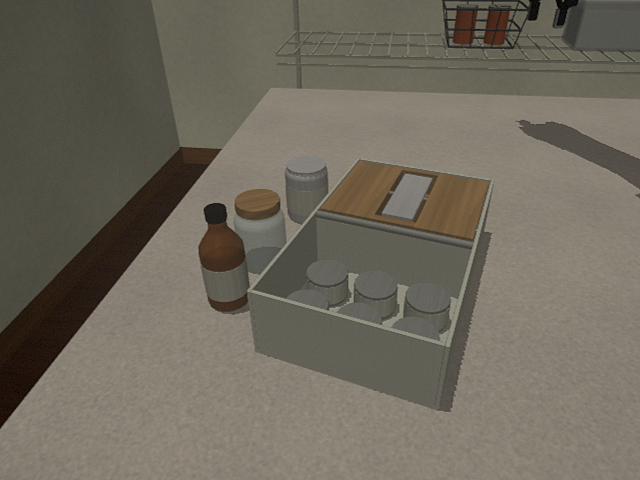

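The top view shows the bin corners at about (192,184), (459,243), (423,404) and (156,343). The rocker is at about (376,309) in the lid, and the bottle, jar and tin stand beyond the far long side. The side view agrees. Next I'll fit the bin pose from these corners and the network points.

```bash
cat >> look.py <<'E'
from scipy.spatial.transform import Rotation as Ro
def bp(f,uv,z):
    K,R,t=f["intrinsics"],f["R"],f["t"]; c=-R.T@t
    d=R.T@np.linalg.inv(K)@np.array([*uv,1.]); return c+d*(z-c[2])/d[2]
def rel(pos,tilt,yaw,reach):
    """tool-frame shift(mm) and rotvec to bring point `reach` ahead of TCP to pos; tool down, yaw, tilt about tool y"""
    s=bot.observe(); R=Ro.from_euler('xyz',s["tool_rot"])
    T=Ro.from_euler('xyz',[np.pi,0,yaw])*Ro.from_rotvec([0,tilt,0])
    tcp=np.array(pos)-T.apply([0,0,reach])
    return (R.inv().apply(tcp-s["position"])*1000).round(1),(R.inv()*T).as_rotvec().round(3),tcp.round(4)
E
python3 - <<'E'
from look import *
f=bot.grab_frame("top")
P=np.array([bp(f,u,.1) for u in [(192,184),(459,243),(423,404),(156,343)]])
print(P.round(3).tolist(),P.mean(0))
print("sides",[np.linalg.norm(P[i]-P[i-1]).round(3) for i in range(4)])
y=(P[0]+P[3]-P[1]-P[2])[:2]; x=(P[0]+P[1]-P[2]-P[3])[:2]
print("yaw",np.arctan2(y[1],y[0])-np.pi/2,np.arctan2(x[1],x[0]))
r=bot.trace("rocker",f)
m=r[0]["region"]; v,u=np.nonzero(m); 
c=cv2.minAreaRect(np.c_[u,v].astype(np.float32)); print(r[0]["conf"],c, bp(f,c[0],.1))
E
```

```text
[[0.699, 0.212, 0.1], [0.611, -0.15, 0.1], [0.396, -0.096, 0.1], [0.485, 0.263, 0.1]] [0.54777146 0.05718754 0.1       ]
sides [np.float64(0.221), np.float64(0.373), np.float64(0.222), np.float64(0.369)]
yaw -0.2409344536139555 -0.24193483172719352
0.81 ((373.8194580078125, 308.5665283203125), (95.81771087646484, 42.38169479370117), 11.768289566040039) [ 0.52494027 -0.03245832  0.1       ]
```

```bash
python3 - <<'E'
from look import *
y=1.329
print(rel([.5373,.0139,.16],0,y,.0726))
E
```

```text
(array([ 500.4, -428.7,   71.3]), array([-0.   , -0.   , -0.929]), array([0.5373, 0.0139, 0.2326]))
```

```bash
r='[33,-28.5,0,0,0,-0.06,0]'; python3 -m jog '[[[33,-28.5,0,0,0,0,0],[33,-28.5,0,0,0,0,0],[33,-28.5,0,0,0,0,0],[33,-28.5,0,0,0,0,0],[33,-28.5,0,0,0,0,0]]]' 30; python3 -m jog '[[[33,-28.5,0,0,0,0,0],[33,-28.5,0,0,0,0,0],[33,-28.5,0,0,0,0,0],[33,-28.5,0,0,0,0,0],[33,-28.5,0,0,0,0,0]]]'; python3 -m jog '[[[33,-28.5,0,0,0,0,0],[33,-28.5,0,0,0,0,0],[33,-28.5,0,0,0,0,0],[33,-28.5,0,0,0,0,0],[33,-28.5,0,0,0,0,0]]]'; python3 -m jog '[[[0,0,0,0,0,-0.14,0],[0,0,0,0,0,-0.14,0],[0,0,0,0,0,-0.14,0],[0,0,0,0,0,-0.14,0],[0,0,0,0,0,-0.14,0]]]'; python3 -m jog '[[[0,0,20,0,0,-0.14,0],[0,0,20,0,0,-0.089,0],[0,0,20,0,0,0,0],[0,0,0,0,0,0,0]]]'
python3 - <<'E'
from look import *
print(rel([.5373,.0139,.16],0,1.329,.0726))
f=bot.grab_frame("top"); cv2.imwrite("pics/t1.png",f["img"][:,:,::-1])
g=bot.grab_frame("side"); cv2.imwrite("pics/s1.png",g["img"][:,:,::-1])
for c in (f,g):
  for q in ["hinge","press_end","grip_end"]:
    r=bot.spot_point(q,c); print(q,[(np.round(d["xyz"],3).tolist(),round(d["conf"],2)) for d in r[:2]])
print(bot.observe())
E
```

```text
clock: 1.4
position: [0.3403, -0.3786, 0.3041]
tool_rot: [3.141, -0.0, 0.4]
force: [1.0, -0.5, -0.7]
grip_width: 0.0124
finger_force: 0.0
clock: 1.9
position: [0.4368, -0.1831, 0.3042]
tool_rot: [3.141, -0.0, 0.4]
force: [1.4, -1.3, 0.4]
grip_width: 0.0001
finger_force: 0.0
clock: 2.4
position: [0.5334, 0.0124, 0.3041]
tool_rot: [3.141, -0.0, 0.4]
force: [0.5, 0.1, 0.1]
grip_width: -0.0003
finger_force: 0.0
clock: 2.9
position: [0.5329, 0.0107, 0.304]
tool_rot: [3.141, -0.0, 1.106]
force: [0.3, 0.6, -0.0]
grip_width: 0.0002
finger_force: 0.0
clock: 3.3
position: [0.532, 0.0105, 0.242]
tool_rot: [-3.138, 0.001, 1.329]
force: [-0.1, -0.0, 2.0]
grip_width: 0.0001
finger_force: 0.0
(array([4.6, 4.4, 9.4]), array([-0.003,  0.001, -0.   ]), array([0.5373, 0.0139, 0.2326]))
hinge [([0.546, 0.061, 0.098], 0.97)]
press_end []
grip_end [([0.745, 0.029, -0.001], 0.47)]
hinge []
press_end [([0.536, 0.016, 0.097], 0.79)]
grip_end [([0.506, -0.088, 0.099], 0.97)]
{'clock': 3.7, 'qpos': array([ 0.20498952,  0.48270164, -0.45073948,  1.88416602,  0.27669689,
        0.8350047 , -0.63025919]), 'qd': array([ 0.0002197 ,  0.00466123,  0.00064948,  0.00174089,  0.00031538,
       -0.00239471, -0.00064481]), 'joint_efforts': array([-9.32249503e-03, -8.06464291e+01, -6.05243370e+00, -3.10864770e+01,
        7.20330805e-03,  1.34322600e-02,  2.42359587e-03]), 'position': array([0.53305297, 0.01074615, 0.24455932]), 'tool_rot': array([ 3.14058754e+00, -1.37478785e-04,  1.32866594e+00]), 'force': array([-0.01171797,  0.88757   , -0.68479836]), 'moment': array([ 0.02020185, -0.0279952 , -0.04791739]), 'finger_force': 0.0, 'grip_width': 3.591368634561664e-05}
```

View pics/s1.png

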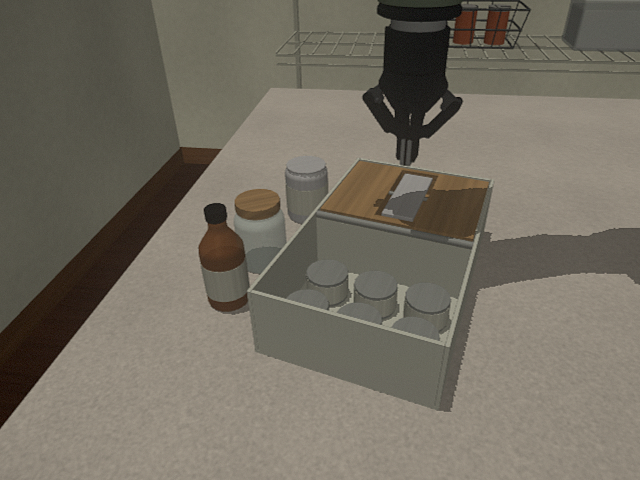

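The closed fingers are above the press end, with tips at about (406,160) in the side view. I'll go down now.

```bash
python3 -m jog '[[[4.6,4.4,20,0,0,0,0],[0,0,25,0,0,0,0],[0,0,18,0,0,0,0],[0,0,4,0,0,0,0],[0,0,0,0,0,0,0]]]'; python3 -m jog '[[[0,0,3,0,0,0,0],[0,0,3,0,0,0,0],[0,0,0,0,0,0,0]]]'; python3 -m jog '[[[0,0,3,0,0,0,0],[0,0,2,0,0,0,0],[0,0,0,0,0,0,0]]]'
```

```text
clock: 4.2
position: [0.5382, 0.0142, 0.177]
tool_rot: [-3.141, 0.0, 1.329]
force: [-0.6, 0.6, 0.4]
grip_width: -0.0
finger_force: 0.0
clock: 4.5
position: [0.5386, 0.0142, 0.1713]
tool_rot: [3.14, -0.0, 1.329]
force: [0.6, 0.7, 0.6]
grip_width: -0.0001
finger_force: 0.4
clock: 4.8
position: [0.5385, 0.0142, 0.1659]
tool_rot: [3.141, -0.0, 1.329]
force: [1.8, 0.4, 2.9]
grip_width: 0.0002
finger_force: 1.1
```

```bash
python3 -m jog '[[[0,0,2,0,0,0,0],[0,0,2,0,0,0,0],[0,0,0,0,0,0,0]]]'; python3 -m jog '[[[0,0,1.5,0,0,0,0],[0,0,1.5,0,0,0,0],[0,0,0,0,0,0,0]]]'
```

```text
clock: 5.1
position: [0.5382, 0.014, 0.1616]
tool_rot: [-3.141, 0.0, 1.329]
force: [2.1, -0.5, 0.8]
grip_width: -0.0001
finger_force: 0.9
clock: 5.4
position: [0.538, 0.0141, 0.1586]
tool_rot: [-3.141, 0.0, 1.329]
force: [0.8, -1.6, 2.5]
grip_width: -0.0
finger_force: 0.8
```

```bash
python3 -m jog '[[[0,0,1,0,0,0,0],[0,0,0,0,0,0,0]]]'; python3 -m jog '[[[0,0,1,0,0,0,0],[0,0,0,0,0,0,0]]]'
```

```text
clock: 5.6
position: [0.538, 0.0141, 0.1577]
tool_rot: [-3.141, 0.0, 1.329]
force: [-0.1, -1.5, 2.2]
grip_width: -0.0001
finger_force: 1.2
clock: 5.8
position: [0.5381, 0.0141, 0.1568]
tool_rot: [-3.141, 0.0, 1.329]
force: [-0.0, -0.4, 2.8]
grip_width: -0.0003
finger_force: 1.4
```

```bash
python3 -m jog '[[[0,0,1,0,0,0,0],[0,0,0,0,0,0,0]]]'; python3 -m jog '[[[0,0,1,0,0,0,0],[0,0,0,0,0,0,0]]]'
```

```text
clock: 6.0
position: [0.5382, 0.0142, 0.1558]
tool_rot: [-3.141, 0.0, 1.329]
force: [0.2, -0.6, 3.3]
grip_width: -0.0004
finger_force: 1.4
clock: 6.2
position: [0.5382, 0.0142, 0.1548]
tool_rot: [-3.141, -0.0, 1.329]
force: [-0.8, -0.4, 2.7]
grip_width: 0.0
finger_force: 1.4
```

```bash
python3 -m jog '[[[0,0,0.7,0,0,0,0],[0,0,0,0,0,0,0]]]'
```

```text
clock: 6.4
position: [0.5383, 0.0141, 0.1543]
tool_rot: [3.141, 0.0, 1.329]
force: [-1.9, -1.6, 8.0]
grip_width: -0.0003
finger_force: 3.2
```

```bash
python3 -m jog '[[[0,0,0.4,0,0,0,0],[0,0,0,0,0,0,0]]]'
```

```text
clock: 6.6
position: [0.5383, 0.0141, 0.1541]
tool_rot: [3.141, 0.0, 1.329]
force: [-2.0, -1.2, 12.3]
grip_width: 0.0
finger_force: 5.2
```

At the hard stop, 12 N. I'll retreat, open and check.

```bash
python3 -m jog '[[[0,0,-20,0,0,0,0],[0,0,-45,0,0,0,0],[-40,0,-45,0,0.1,0,1],[-40,0,0,0,0.1,0,1],[-20,0,0,0,0.1,0,1]]]'; python3 -m jog '[[[0,0,0,0,0.1,0,1],[0,0,0,0,0,0,1]]]'
python3 - <<'E'
from look import *
for c in ("top","side"):
  f=bot.grab_frame(c)
  if c=="side": cv2.imwrite("pics/s2.png",f["img"][:,:,::-1])
  for q in ["press_end","grip_end"]:
    r=bot.spot_point(q,f); print(c,q,[(np.round(d["xyz"],3).tolist(),round(d["conf"],2)) for d in r[:2]])
for b in (.05,0): print(rel([.5138,-.0815,.118],.4,1.329,.058+b))
E
```

```text
clock: 7.1
position: [0.52, -0.0623, 0.2426]
tool_rot: [-3.14, -0.259, 1.328]
force: [-0.1, 0.4, -0.1]
grip_width: 0.0433
finger_force: 0.0
clock: 7.3
position: [0.5192, -0.064, 0.2407]
tool_rot: [-3.135, -0.36, 1.32]
force: [-0.9, -0.3, 0.2]
grip_width: 0.0727
finger_force: 0.0
top press_end [([0.534, 0.012, 0.08], 0.91)]
top grip_end [([0.51, -0.081, 0.118], 0.67)]
side press_end [([0.538, 0.015, 0.078], 0.84)]
side grip_end [([0.509, -0.084, 0.121], 0.61)]
(array([-69.4,  -1. ,   0.3]), array([-0.005,  0.044,  0.001]), array([ 0.5037, -0.1223,  0.2175]))
(array([-67.1,  -0.7,  50.2]), array([-0.005,  0.044,  0.001]), array([ 0.5084, -0.1034,  0.1714]))
```

View pics/s2.png

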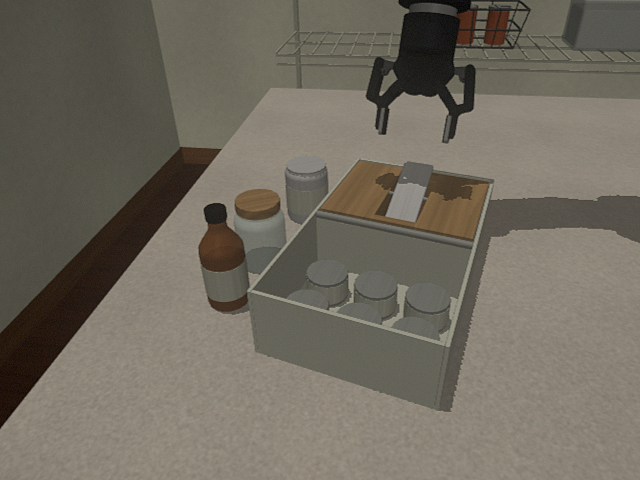

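The rocker is fully tipped: its outer end is up at about (412,170), and the grip and press heights (0.119, 0.079) match the stop. I'll approach the grip.

```bash
python3 -m jog '[[[-35,0,0,0,0.04,0,1],[-34,0,0,0,0,0,1],[0,0,0,0,0,0,1],[0,0,0,0,0,0,1]]]'
python3 - <<'E'
from look import *
for b in (.05,0): print(rel([.512,-.082,.119],.4,1.329,.058+b))
E
```

```text
clock: 8.0
position: [0.5046, -0.1227, 0.2162]
tool_rot: [-3.136, -0.397, 1.327]
force: [-0.8, 0.5, 0.3]
grip_width: 0.0856
finger_force: 0.0
(array([ 0.2, -2.5, -2.4]), array([-0.005,  0.003, -0.002]), array([ 0.5019, -0.1228,  0.2185]))
(array([ 0.4, -2.3, 47.6]), array([-0.005,  0.003, -0.002]), array([ 0.5066, -0.1039,  0.1724]))
```

```bash
python3 -m jog '[[[0,-2.3,20,-0.005,0,0,1],[0,0,20,0,0,0,1],[0,0,8,0,0,0,1],[0,0,0,0,0,0,1]]]'
python3 - <<'E'
from look import *
f=bot.grab_frame("side"); cv2.imwrite("pics/s3.png",cv2.resize(f["img"][60:260,280:540,::-1],None,fx=3,fy=3))
print(rel([.512,-.082,.119],.4,1.329,.058),bot.observe()["force"])
E
```

```text
clock: 8.4
position: [0.5067, -0.1031, 0.1719]
tool_rot: [-3.141, -0.397, 1.329]
force: [0.5, -0.1, -0.4]
grip_width: 0.0852
finger_force: 0.0
(array([-0.2, -0.3, -0.1]), array([ 0.   ,  0.003, -0.001]), array([ 0.5066, -0.1039,  0.1724])) [-0.33894408  0.34911475  0.0629301 ]
```

View pics/s3.png

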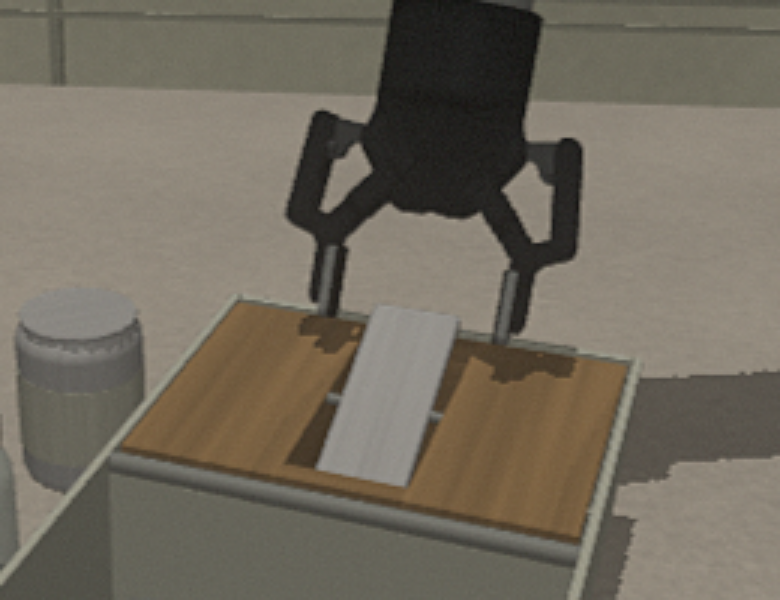

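The fingers straddle the raised end evenly, at (325,290) and (508,310) in the crop, clear of the deck. Closing.

```bash
python3 -m jog '[[[0,0,0,0,0,0,0.4],[0,0,0,0,0,0,0.4],[0,0,0,0,0,0,0.4],[0,0,0,0,0,0,0.4],[0,0,0,0,0,0,0.4]]]' 40;  python3 -m jog '[[[0,0,0,0,0,0,0.4],[0,0,0,0,0,0,0.4],[0,0,0,0,0,0,0.4]]]' 40
python3 - <<'E'
from look import *
# arc plan: grip point at radius/phase from hinge, tool tilt schedule
h=np.array([.5475,.0595,.095]); by=np.array([.239,.971,0]); bz=np.array([0,0,1.])
s=bot.observe(); R=Ro.from_euler('xyz',s["tool_rot"]); p=s["position"]
g=p+R.apply([0,0,.058]); d=g-h; print("grip rel",d@by,d[2])
a0,b0=d@by,d[2]
prev=(p,R)
N=36
for i in range(1,N+1):
    th=np.deg2rad(99)*i/N; tilt=.4*(1-i/N)-.0*i/N
    Y=a0*np.cos(th)+b0*np.sin(th); Z=-a0*np.sin(th)+b0*np.cos(th)
    gg=g+by*(Y-a0)+bz*(Z-b0)
    T=R*Ro.from_rotvec([0,tilt-.4,0]); tcp=gg-T.apply([0,0,.058])
    print(i,round(np.degrees(th)),(prev[1].inv().apply(tcp-prev[0])*1000).round(1).tolist(),(prev[1].inv()*T).as_rotvec().round(4)[1],tcp.round(3))
    prev=(tcp,T)
E
```

```text
clock: 8.95
position: [0.5062, -0.1052, 0.1723]
tool_rot: [-3.141, -0.396, 1.326]
force: [-5.7, -3.3, 6.3]
grip_width: 0.0449
finger_force: 40.1
clock: 9.25
position: [0.5061, -0.1052, 0.1723]
tool_rot: [-3.141, -0.397, 1.326]
force: [-5.8, -4.1, 6.5]
grip_width: 0.0453
finger_force: 40.1
grip rel -0.1474462277589769 0.023760991222117556
1 3 [4.6, -0.0, -6.0] -0.0111 [ 0.507 -0.103  0.18 ]
2 6 [4.8, -0.0, -5.8] -0.0111 [ 0.507 -0.101  0.187]
3 8 [5.0, -0.0, -5.7] -0.0111 [ 0.508 -0.099  0.194]
4 11 [5.2, -0.0, -5.5] -0.0111 [ 0.508 -0.096  0.201]
5 14 [5.4, -0.0, -5.3] -0.0111 [ 0.509 -0.093  0.208]
6 16 [5.6, -0.0, -5.2] -0.0111 [ 0.51  -0.089  0.215]
7 19 [5.8, -0.0, -5.0] -0.0111 [ 0.511 -0.086  0.221]
8 22 [6.0, -0.0, -4.8] -0.0111 [ 0.512 -0.081  0.228]
9 25 [6.1, -0.0, -4.6] -0.0111 [ 0.513 -0.077  0.234]
10 27 [6.3, -0.0, -4.4] -0.0111 [ 0.514 -0.073  0.24 ]
11 30 [6.5, -0.0, -4.2] -0.0111 [ 0.515 -0.068  0.246]
12 33 [6.6, -0.0, -4.0] -0.0111 [ 0.517 -0.062  0.251]
13 36 [6.8, -0.0, -3.7] -0.0111 [ 0.518 -0.057  0.257]
14 38 [6.9, -0.0, -3.5] -0.0111 [ 0.519 -0.051  0.262]
15
[... 450 characters left out ...]
0, -1.3] -0.0111 [0.534 0.008 0.295]
24 66 [7.7, -0.0, -1.0] -0.0111 [0.536 0.015 0.297]
25 69 [7.8, -0.0, -0.7] -0.0111 [0.538 0.023 0.299]
26 71 [7.8, -0.0, -0.5] -0.0111 [0.54 0.03 0.3 ]
27 74 [7.8, -0.0, -0.2] -0.0111 [0.541 0.038 0.301]
28 77 [7.8, -0.0, 0.0] -0.0111 [0.543 0.045 0.302]
29 80 [7.8, -0.0, 0.3] -0.0111 [0.545 0.053 0.302]
30 83 [7.8, -0.0, 0.6] -0.0111 [0.547 0.06  0.302]
31 85 [7.8, -0.0, 0.8] -0.0111 [0.549 0.068 0.302]
32 88 [7.7, -0.0, 1.1] -0.0111 [0.551 0.075 0.301]
33 91 [7.7, -0.0, 1.4] -0.0111 [0.553 0.083 0.3  ]
34 94 [7.6, -0.0, 1.6] -0.0111 [0.554 0.09  0.299]
35 96 [7.6, -0.0, 1.9] -0.0111 [0.556 0.098 0.297]
36 99 [7.5, -0.0, 2.1] -0.0111 [0.558 0.105 0.295]
```

```bash
python3 -m jog '[[[4.6,0,-6,0,-0.011,0,0.4],[4.8,0,-5.8,0,-0.011,0,0.4],[5,0,-5.7,0,-0.011,0,0.4],[5.2,0,-5.5,0,-0.011,0,0.4],[5.4,0,-5.3,0,-0.011,0,0.4]]]' 30;  python3 -m jog '[[[5.6,0,-5.2,0,-0.011,0,0.4],[5.8,0,-5,0,-0.011,0,0.4],[6,0,-4.8,0,-0.011,0,0.4],[6.1,0,-4.6,0,-0.011,0,0.4],[6.3,0,-4.4,0,-0.011,0,0.4]]]'
python3 - <<'E'
from look import *
f=bot.grab_frame("side"); cv2.imwrite("pics/s4.png",f["img"][:,:,::-1]); print(bot.observe()["force"])
E
```

```text
clock: 9.75
position: [0.5095, -0.0916, 0.2081]
tool_rot: [-3.141, -0.341, 1.327]
force: [-4.1, 1.0, -6.9]
grip_width: 0.0453
finger_force: 38.4
clock: 10.25
position: [0.5146, -0.0713, 0.24]
tool_rot: [-3.141, -0.287, 1.327]
force: [-2.0, 4.5, -9.0]
grip_width: 0.0453
finger_force: 36.9
[-6.47103476  1.85598018 -2.63112941]
```

View pics/s4.png

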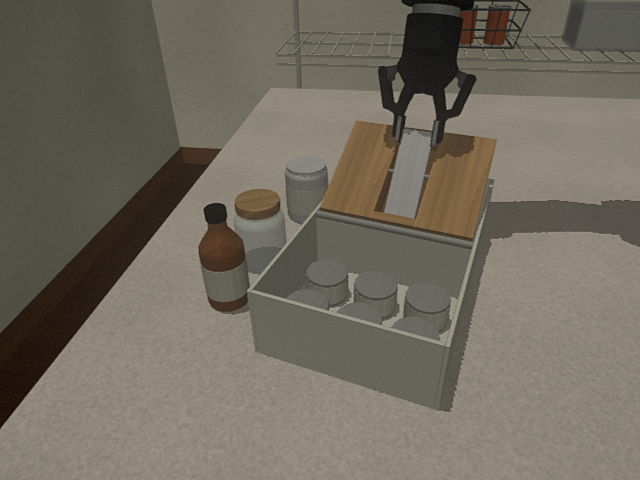

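The lid is rising with the bar held at about (418,140). I'll continue along the arc.

```bash
python3 -m jog '[[[6.5,0,-4.2,0,-0.011,0,0.4],[6.6,0,-4,0,-0.011,0,0.4],[6.8,0,-3.7,0,-0.011,0,0.4],[6.9,0,-3.5,0,-0.011,0,0.4],[7,0,-3.3,0,-0.011,0,0.4]]]';  python3 -m jog '[[[7.1,0,-3,0,-0.011,0,0.4],[7.2,0,-2.8,0,-0.011,0,0.4],[7.3,0,-2.5,0,-0.011,0,0.4],[7.4,0,-2.3,0,-0.011,0,0.4],[7.5,0,-2,0,-0.011,0,0.4]]]'
```

```text
clock: 10.8
position: [0.5213, -0.0446, 0.2669]
tool_rot: [-3.141, -0.231, 1.327]
force: [-4.7, 2.7, -9.8]
grip_width: 0.0453
finger_force: 35.9
clock: 11.3
position: [0.5293, -0.0128, 0.2869]
tool_rot: [-3.141, -0.176, 1.326]
force: [-5.6, 0.4, -4.9]
grip_width: 0.0447
finger_force: 35.8
```

```bash
python3 -m jog '[[[7.6,0,-1.8,0,-0.011,0,0.4],[7.6,0,-1.5,0,-0.011,0,0.4],[7.7,0,-1.3,0,-0.011,0,0.4],[7.7,0,-1,0,-0.011,0,0.4],[7.8,0,-0.7,0,-0.011,0,0.4]]]'; python3 -m jog '[[[7.8,0,-0.5,0,-0.011,0,0.4],[7.8,0,-0.2,0,-0.011,0,0.4],[7.8,0,0,0,-0.011,0,0.4],[7.8,0,0.3,0,-0.011,0,0.4],[7.8,0,0.6,0,-0.011,0,0.4]]]'
python3 - <<'E'
from look import *
f=bot.grab_frame("side"); cv2.imwrite("pics/s5.png",f["img"][:,:,::-1]); print(bot.observe()["force"])
E
```

```text
clock: 11.8
position: [0.5383, 0.023, 0.2992]
tool_rot: [3.141, -0.121, 1.326]
force: [-6.4, -1.5, -1.7]
grip_width: 0.0449
finger_force: 36.0
clock: 12.3
position: [0.5478, 0.0609, 0.3031]
tool_rot: [3.141, -0.066, 1.326]
force: [-6.0, 0.4, -0.3]
grip_width: 0.0447
finger_force: 34.0
[-3.78295152  0.59898352 -1.20675808]
```

View pics/s5.png

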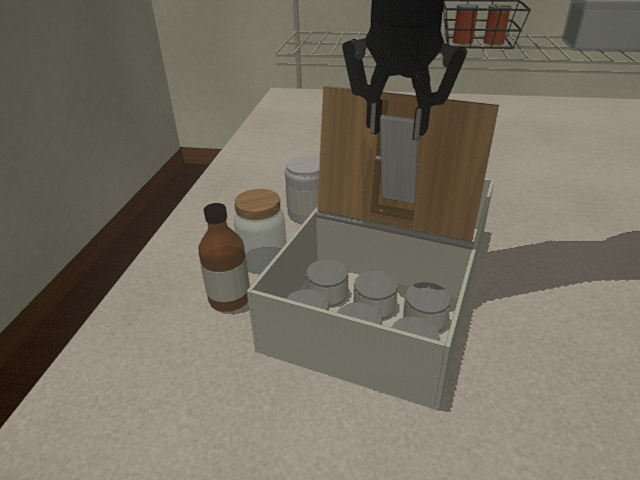

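```bash
python3 -m jog '[[[8.3,0,0.8,0,-0.02,0,0.4],[8.2,0,1,0,-0.02,0,0.4],[8.2,0,1.2,0,-0.02,0,0.4],[8.1,0,1.4,0,-0.02,0,0.4],[8.1,0,1.6,0,-0.02,0,0.4]]]';  python3 -m jog '[[[8,0,1.8,0,-0.02,0,0.4],[8,0,2,0,-0.02,0,0.4],[8,0,2.2,0,-0.02,0,0.4],[7.9,0,2.4,0,-0.02,0,0.4],[7.9,0,2.5,0,-0.02,0,0.4]]]'
python3 - <<'E'
from look import *
f=bot.grab_frame("side"); cv2.imwrite("pics/s6.png",f["img"][:,:,::-1]); s=bot.observe();print(s["force"])
h=np.array([.5475,.0595,.095]); by=np.array([.239,.971,0])
R=Ro.from_euler('xyz',s["tool_rot"]);d=s["position"]+R.apply([0,0,.058])-h
print(d@by,d[2],np.degrees(np.arctan2(d[2],-(d@by))-np.arctan2(.0238,.1474)), np.hypot(d@by,d[2]))
E
```

```text
clock: 12.85
position: [0.5579, 0.1009, 0.2983]
tool_rot: [3.14, 0.033, 1.326]
force: [-6.0, 0.0, 1.7]
grip_width: 0.045
finger_force: 31.6
clock: 13.35
position: [0.5674, 0.1391, 0.2847]
tool_rot: [3.14, 0.132, 1.326]
force: [-4.5, 0.3, 1.6]
grip_width: 0.0452
finger_force: 30.3
[ 0.97223269  1.5288305  -0.74121955]
0.0758317748424265 0.13156818503078413 110.78567567757342 0.15185731917838902
```

View pics/s6.png

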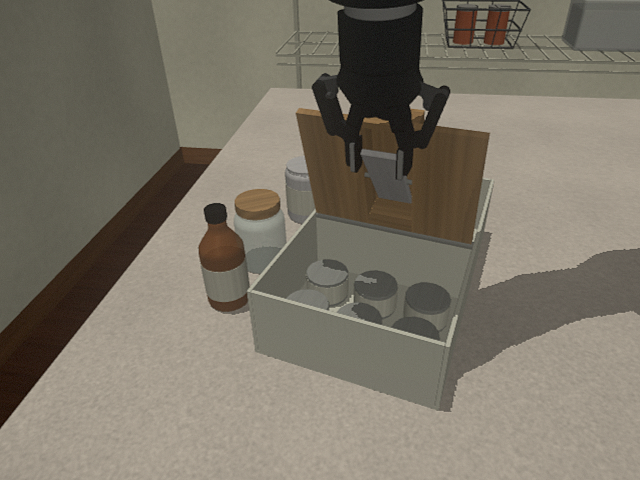

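The lid is about 20° past upright, leaning over the left bay, with the bar held at (385,175). Now release and withdraw up and ahead of it.

```bash
python3 -m jog '[[[4,0,0,0,0,0,1],[14,0,-40,0,0,0,1],[14,0,-47,0,0,0,1],[5,0,-49,0,0,0,1],[0,0,-30,0,0,0,1]]]'; python3 -m jog '[[[0,0,0,0,0,0,1],[0,0,0,0,0,0,1],[0,0,0,0,0,0,1],[0,0,0,0,0,0,1],[0,0,0,0,0,0,1]]]'
python3 - <<'E'
from look import *
f=bot.grab_frame("side"); cv2.imwrite("pics/s7.png",f["img"][:,:,::-1])
for q in ["jar","tin","syrup"]:
    r=bot.spot_point(q,f); print(q,[(np.round(d["xyz"],3).tolist(),round(d["conf"],2)) for d in r[:1]])
E
```

```text
clock: 13.9
position: [0.5816, 0.196, 0.4475]
tool_rot: [3.138, 0.129, 1.327]
force: [-0.1, 0.2, 0.6]
grip_width: 0.0851
finger_force: 0.0
clock: 14.4
position: [0.5812, 0.1944, 0.4426]
tool_rot: [-3.141, 0.133, 1.326]
force: [-0.5, -0.3, -0.1]
grip_width: 0.0852
finger_force: 0.0
jar [([0.746, 0.029, -0.001], 0.94)]
tin [([0.696, -0.117, 0.001], 0.72)]
syrup [([0.766, 0.122, -0.002], 0.88)]
```

View pics/s7.png

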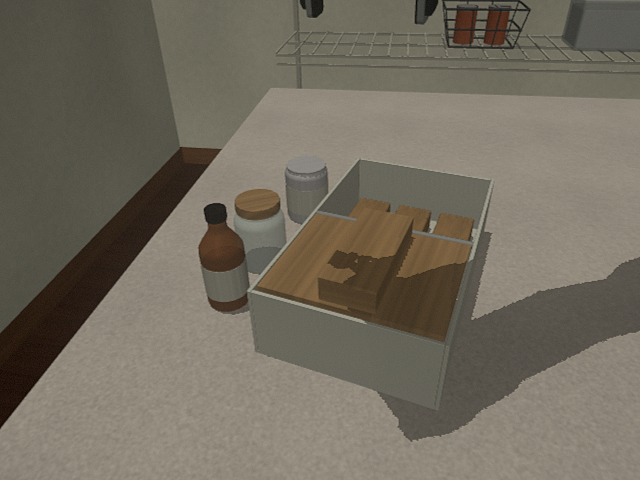

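The lid lies flat over the left-hand bay, with the underside of its well at about (365,265). The jar, tin and bottle are where they were, and the robot is clear of everything.

```bash
python3 -m jog '[[[0,0,0,0,0,0,1],[0,0,0,0,0,0,1],[0,0,0,0,0,0,1]]]'; python3 -c "
from workcell import bot
print(bot.job_done())"
```

```text
clock: 14.9
position: [0.5812, 0.1947, 0.4432]
tool_rot: [-3.141, 0.133, 1.327]
force: [0.1, 0.6, 0.8]
grip_width: 0.0858
finger_force: 0.0
the job is handed in; nothing more can be done
None
```

I pressed the rocker to its stop (about 12 N), lifted the lid about 20° past upright by the raised end and let go; it fell shut over the left-hand bay, the jar, tin and bottle did not move, and I handed the job in at 14.9 s (no verdict was returned).

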